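Select third gear on the board feed gearbox

TASK

The gearbox that feeds boards through the base sander has its lever standing somewhere in the left leg of the H-shaped gate: put it in third gear (three dots, right-hand side, forward) by pushing the lever with the fingertips: to the middle channel, across to the right, then forward until it is fully home. Do not dip into the fourth slot (right-hand side, back) on the way, do not pull the knob up, and leave the things lying around where they are; finish with the hand clear of everything.

Things in the scene. Friction and masses are not known exactly. Their poses are not given: they have to be found in the camera images.
- gearbox: green feed gearbox fixed to the bench, 260 (its x) x 280 (its y) x 130 mm high, origin under its centre. Its x axis is 'forward' (away from the robot, give or take its yaw), y is left as the robot sees it, z up. A grey motor sticks out 100 mm on its left (top at 137 mm), a black roller 75 mm on its right (top at 107 mm). The gate plate lies on its top
- gate_middle (a point): centre of the H-shaped slot, on the top face (140 mm above the bench) of the aluminium gate plate, 130 (x) x 120 (y) x 10 mm; axes as the gearbox's. Two legs run along x at y = +26 mm (left) and -26 mm (right); a cross channel at x = 0 joins their middles. Slots are 22 mm wide, the corners from channel to legs rounded (15 mm radius)
- third_slot_end (a point): where the stem's centre stands, at the plate's top face, with the lever fully home in the third slot (x = +32, y = -26 mm from gate_middle); each leg ends 32 mm forward and back alike. Dots beside the slot ends number them: one left-forward, two left-back, three (red) right-forward, four right-back
- lever_across (a joint): sideways lean of the gear lever, rad, 0 upright, positive to the right (gearbox -y). About -0.20 in the left leg, +0.20 in the right leg. The pivot is 5 mm above the bench under the H's centre. Friction of 0.7 N m (3.5 to 4 N at the knob), no springs: it stays where it is left
- lever_fore (a joint): forward lean of the same lever, rad, 0 upright (in line with the cross channel), positive forward (gearbox +x). About +0.22 fully home in slots 1 and 3, -0.22 in slots 2 and 4; about 0.02 of play either way in the cross channel. Same friction, stays where it is left
- knob_lift (a joint): how far the knob has been pulled up along the stem, m: 0 = down, 0.015 = fully up. A spring with about 10 N preload holds it down; it must stay down
- knob_centre (a point): centre of the lever's black round knob with orange ring and cap, 42 mm in diameter, 50 mm long, narrower at the bottom, on a bare 16 mm stem. 205 mm from the pivot: 210 mm above the bench when upright, about 200 mm at the H's corners. Its z points up along the lever. It travels some 45 mm forward and back, 41 mm left and right of the middle
- wax_block: yellow wax block 35 x 75 x 28 mm, loose, lying on the left near corner of the gearbox top; origin under its centre
- screw_tin: small round copper-coloured tin, 48 mm across, 36 mm high, loose, standing on the left far corner of the gearbox top; origin under its centre
- tape_roll: brown tape roll lying flat, 96 mm across, 45 mm high, loose on the bench just behind (forward of) the gearbox; origin under its centre
- screwdriver: orange-handled screwdriver lying on the bench to the right; origin under its middle
- mug: blue mug 80 mm across, 90 mm high, standing on the bench to the left; origin under its centre
- glue_bottle: white bottle 60 mm across, 160 mm high, standing on the bench to the right; origin under its centre
- brush: wooden-handled brush lying on the bench to the left; origin under its middle

How it is judged (in metres and radians):
On the way:
1. the lever is across on the right-hand side, still at the middle channel (value of joint lever_across above 0.11 rad and value of joint lever_fore between -0.12 and 0.1 rad), for 0.05 s.
At the end, for the whole second after the job is handed in: The lever rests in the third slot: leaning right 0.15 to 0.25 rad and forward more than 0.19 rad (fully home is about 0.22; within about 6 mm at the knob), at rest, its knob down (under 4 mm up) (value of joint lever_across between 0.15 and 0.25 rad and value of joint lever_fore above 0.19 rad and velocity of joint lever_fore between -0.03 and 0.03 rad/s and value of joint knob_lift below 0.004 m); the robot touches nothing.
It fails at once if the lever dips into the fourth slot (right-hand side and leaning back more than 0.12 rad) (value of joint lever_across above 0.1 rad and value of joint lever_fore below -0.12 rad).
It fails at once if the knob is pulled up more than 4 mm (value of joint knob_lift above 0.004 m).
It fails at once if a thing lying around is moved more than 20 mm (distance of any of wax_block, screw_tin, tape_roll, screwdriver, mug, glue_bottle, brush from where it was at the start of the episode above 0.02 m).
It also fails if it takes over 54 s, if anything falls off the work surface, if the arm or the gripper's body presses on something with over 40 N, if the wrist force passes 120 N, or if a joint passes its speed limit or range.

ROBOT

A 6-joint arm with a two-finger parallel gripper is mounted at the origin on the work surface. World frame = base frame: x ahead of the robot, y to its left, z up, the work surface at z = 0. Lengths are in m, angles in degrees, forces in N, time in s.
With the tool pointing down it reaches from about 0.35 to 0.875 m from the base axis. Payload 4.2 kg.
Tool frame: the origin (TCP) lies between the finger pads; the fingertips stand 25 mm ahead of it and the grasp point (between the pads) lies 6 mm ahead of it (r.tips_ahead is the distance from the TCP to the fingertips, in m); z points along the fingers, y is the direction in which the jaws open and shut (so a half turn about z gives the same grasp; the last joint's range is limited). The gripper opens to 87 mm and grips with 3 to 60 N. Pads are 19 mm wide; open, the fingers measure 117 mm over their backs; the gripper's body (75 mm by 190 mm) begins 51 mm behind the grasp point.
Start: joints at [-55.313, 22.042, 0.453, 0, -68.411, -14.817], TCP at [0.212, -0.588, 0.248] pointing down, gripper open.
Joint ranges: [-179.83, 179.83], [-69.29, 118.12], [-61.27, 80.66], [-181.25, 117.63], [-171.15, -9.14], [-177.46, 177.46]. Speed limits (degrees/s): [159.86, 159.86, 180, 180, 180, 180].

INTERFACE

Orientations are given as a 3x3 rotation matrix whose columns are the frame's x, y, z axes.
In Python, from station import r, vision, finish_job gives the robot as it stands.
- The arm moves only by the shell command python3 -m jog 'ROWS'. ROWS is a JSON object of lists of equal length, an entry for each row: "rot": the turn, a rotation vector about the world's x, y, z in degrees, a list of three; "delta_pos": the shift along the world's x, y, z in mm, a list of three; "grip": the opening in per cent of the stroke, from 0 (shut) to 100 (fully open). A call has 1 to 10 rows; each row shifts and turns the commanded pose from where the row before left it; what a row does not reach is not made up. A row lasts 1/12 s, in which the tool goes at most 41.7 mm and 7.16 degrees, less where a joint would pass 70% of its speed; a pose out of reach is approached as far as the arm can. A call with a gripper value outside its range is refused whole. The fingers move at their own pace and stop on an object; the grip force is fixed at half the most. Time passes only in rows, so rows that do not move let the fingers close. It gives the time, the measured TCP pose, the force and the opening at its end, in the units of the state.
- r.sense(): the state, without advancing time (a new reading comes with each control period).
- vision.capture(name): name is "scene" or "top" or "wrist"; returns a dict with "frame" (420x560x3 uint8, red, green, blue), "K" (3x3 intrinsics, pixels), "xyz" and "orientation" of the camera in the world. Camera axes: x right, y up, looking along -z (the intrinsics and any distortion apply to the point x, -y, -z); pixel columns grow to the right and rows downward; lengths in m; the calibration is good to about 2 mm. A picture is of the moment at which its call begins. There is no depth.
- finish_job(): hands the job in, once; it reports no verdict.
The state is a dict: "time_s": time; "joints": joint angles; "joint_velocities": joint speeds; "effort": joint torques, N m; "tcp_pos": TCP position; "ee_rot": TCP orientation; "wrist_force": force on the tool from outside, world axes, zero at the start; "moment": the same for the moment, N m; "gripper_width": opening from 0.0 (shut) to 1.0 (fully open).
Only numpy, scipy, OpenCV 4.12 (cv2) and the standard library are available. Lean on these libraries where they do the work, as an engineer would, in place of code of your own. Each camera call takes 0.05 s, during which the arm holds its last target. There are 200 camera calls.

## Working session

There is one attempt and no reset: what is moved stays moved. The work goes in short steps, Python scripts to look and compute and a shell command to move; the robot and the scene stay as the last step left them, time stands still between calls to the robot, and variables do not carry over. Pictures are saved under pics/ and viewed, about 8 in all and at most 12, crops included, and the job is handed in when it is done.

```bash
mkdir -p pics; cat > h.py <<'E'
import numpy as np, cv2
from station import r, vision, finish_job
def cap(n, fn=None):
    c=vision.capture(n)
    if fn: cv2.imwrite('pics/'+fn, c['frame'][:,:,::-1])
    return c
def ray(c,u,v):
    d=np.linalg.inv(np.array(c['K']))@[u,v,1]; d=np.array([d[0],-d[1],-d[2]])
    return np.array(c['xyz']), np.array(c['orientation'])@d
def onz(c,u,v,z):
    o,d=ray(c,u,v); return o+d*(z-o[2])/d[2]
def proj(c,p):
    q=np.array(c['orientation']).T@(np.array(p)-c['xyz']); q=np.array(c['K'])@[q[0],-q[1],-q[2]]; return q[:2]/q[2]
E
python3 - <<'E'
from h import *
for n in('top','scene'):
    c=cap(n,n+'1.png'); print(c.keys(),c['xyz'],np.round(c['orientation'],3).tolist(),c['K'].tolist() if hasattr(c['K'],'tolist') else c['K'])
a=cv2.imread('pics/top1.png');
s=r.sense(); print(s['tcp_pos'],s['ee_rot'],s['time_s'],r.tips_ahead)
E
```

```text
dict_keys(['frame', 'K', 'xyz', 'orientation']) [0.37797235 0.00551794 1.65610148] [[-0.003, 0.99, -0.138], [-1.0, -0.0, 0.021], [0.021, 0.138, 0.99]] [[537.4128022890111, 0.0, 280.99106160555897], [0.0, 537.4128022890111, 204.26562139847152], [0.0, 0.0, 1.0]]
dict_keys(['frame', 'K', 'xyz', 'orientation']) [ 1.08573297 -0.29491347  1.10364246] [[0.491, -0.745, 0.452], [0.871, 0.415, -0.261], [0.007, 0.522, 0.853]] [[417.08595245467797, 0.0, 283.97484686560404], [0.0, 417.08595245467797, 206.61245699062104], [0.0, 0.0, 1.0]]
[ 0.21227994 -0.58732522  0.24657925] [[-9.40508813e-01 -3.39768464e-01 -7.50987040e-04]
 [-3.39769279e-01  9.40507118e-01  1.78841938e-03]
 [ 9.86601489e-05  1.93718652e-03 -9.99998119e-01]] 0.1 0.025
```

View pics/top1.png

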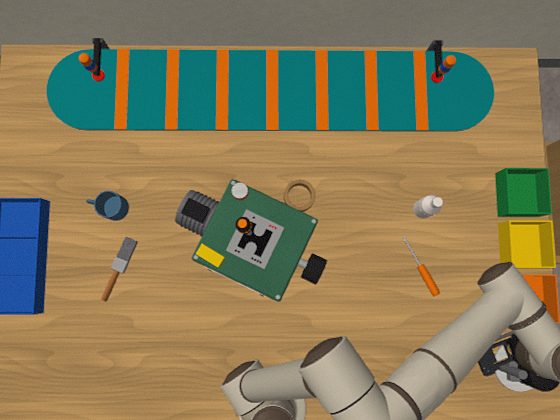

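View pics/scene1.png

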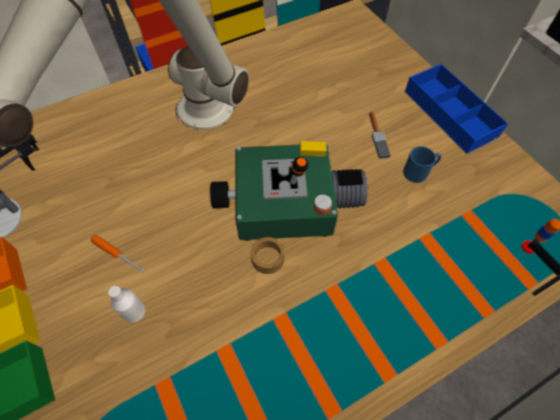

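```bash
python3 - <<'E'
from h import *
top=cap('top');sc=cap('scene')
def mask_rect(c,box):
    f=c['frame'];hsv=cv2.cvtColor(f,cv2.COLOR_RGB2HSV)
    g=cv2.inRange(hsv,(60,90,30),(85,255,160)); roi=np.zeros_like(g);x0,y0,x1,y1=box;roi[y0:y1,x0:x1]=255
    p=cv2.inRange(hsv,(0,0,110),(180,40,255))&roi
    o=cv2.inRange(hsv,(5,180,150),(20,255,255))&roi
    return g&roi,p,o
for n,c,box in(('top',top,(215,200,295,280)),('scene',sc,(255,145,315,205))):
    g,p,o=mask_rect(c,box)
    k,l,s,ce=cv2.connectedComponentsWithStats(p); i=1+np.argmax(s[1:,4]); pts=np.argwhere(l==i)[:,::-1].astype(np.float32)
    rc=cv2.minAreaRect(pts); b=cv2.boxPoints(rc); print(n,'plate',rc)
    w=np.array([onz(c,*q,.14) for q in b]); print(w.round(4).tolist(),w.mean(0).round(4))
    k,l,s,ce=cv2.connectedComponentsWithStats(o); print('orange',s[1:].tolist(),ce[1:].tolist())
f=top['frame'][:,:,::-1]
a=cv2.resize(f[170:310,185:325],(560,560),interpolation=cv2.INTER_CUBIC)
cv2.imwrite('pics/crop1.png',a)
hsv=cv2.cvtColor(top['frame'],cv2.COLOR_RGB2HSV)
E
```

```text
top plate ((254.60000610351562, 238.80001831054688), (42.93250274658203, 46.51021194458008), 26.56505012512207)
[[0.4591, 0.1309, 0.14], [0.577, 0.0733, 0.14], [0.5221, -0.0357, 0.14], [0.4053, 0.023, 0.14]] [0.4909 0.0479 0.14  ]
orange [[238, 219, 9, 9, 66], [246, 232, 1, 1, 1]] [[241.87878787878788, 223.03030303030303], [246.0, 232.0]]
scene plate ((284.00311279296875, 177.55540466308594), (37.27585220336914, 42.65644454956055), 86.8201675415039)
[[0.406, 0.0216, 0.14], [0.4586, 0.1343, 0.14], [0.5727, 0.0728, 0.14], [0.5225, -0.0334, 0.14]] [0.49   0.0488 0.14  ]
orange [[297, 158, 9, 8, 55]] [[301.05454545454546, 161.45454545454547]]
```

View pics/crop1.png

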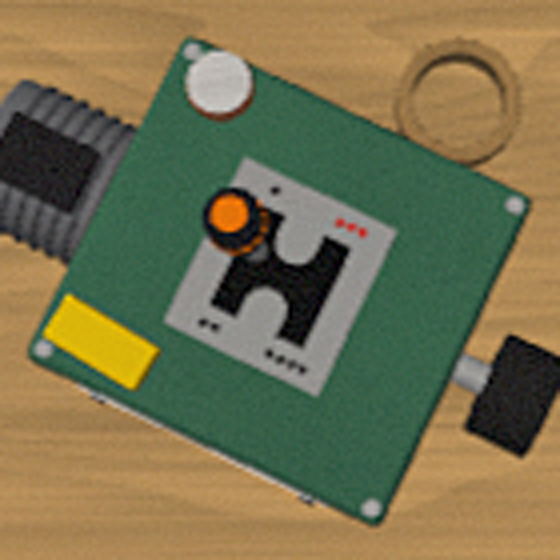

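```bash
cat >> h.py <<'E'
M=np.array([.4905,.0483,.14]); Y=np.radians(-26.2)
F=np.array([np.cos(Y),np.sin(Y),0]); L=np.array([-np.sin(Y),np.cos(Y),0])
P=M+[0,0,-.135]
def knob():  # orange cap centroid from each view on the sphere of cap radius
    out=[]; rays=[]
    for n,box in(('top',(205,190,300,290)),('scene',(250,130,325,215))):
        c=cap(n); hsv=cv2.cvtColor(c['frame'],cv2.COLOR_RGB2HSV); o=cv2.inRange(hsv,(5,180,120),(20,255,255))
        m=np.zeros_like(o);x0,y0,x1,y1=box;m[y0:y1,x0:x1]=o[y0:y1,x0:x1]
        k,l,s,ce=cv2.connectedComponentsWithStats(m)
        if k<2: out.append(None);continue
        i=1+np.argmax(s[1:,4]); rays.append(ray(c,*ce[i])); 
        o_,d=rays[-1]; d=d/np.linalg.norm(d); R=.228; b=d@(o_-P); q=b*b-((o_-P)@(o_-P)-R*R)
        p=o_+d*(-b-np.sqrt(max(q,0))); v=p-P
        out.append((s[i,4],np.round([-(v@L)/v[2],(v@F)/v[2]],3), np.round(P+v/R*.205,4)))
    if len(rays)==2:
        A=sum(np.eye(3)-np.outer(d,d)/(d@d) for o,d in rays); bb=sum((np.eye(3)-np.outer(d,d)/(d@d))@o for o,d in rays)
        x=np.linalg.solve(A,bb); v=x-P; out.append(('tri',x.round(4),np.linalg.norm(v).round(4),np.round([-(v@L)/v[2],(v@F)/v[2]],3)))
    return out
E
python3 -c "
from h import *
for k in knob(): print(k)
s=r.sense();print(F,L,s['joints'])
for a,b in((.045,.041),(0,.041)): pass
"
```

```text
(np.int32(69), array([-0.195,  0.082]), array([0.5226, 0.0761, 0.2056]))
(np.int32(63), array([-0.195,  0.065]), array([0.5196, 0.0777, 0.2058]))
('tri', array([0.5257, 0.079 , 0.2328]), np.float64(0.2325), array([-0.189,  0.079]))
[ 0.89725837 -0.44150585  0.        ] [0.44150585 0.89725837 0.        ] [-5.53122268e+01  2.20583467e+01  4.29475838e-01 -8.78528693e-03
 -6.84116216e+01 -1.48170546e+01]
```

```bash
python3 -m jog '{"rot":[[0,0,2.2],[0,0,2.2],[0,0,2.2],[0,0,2.2],[0,0,2.2],[0,0,2.2],[0,0,2.2],[0,0,2.2],[0,0,2.2],[0,0,2.2]],"delta_pos":[[17,32,6],[17,32,6],[17,32,6],[17,32,6],[17,32,6],[17,32,6],[17,32,6],[17,32,6],[17,32,6],[17,32,6]],"grip":[0,0,0,0,0,0,0,0,0,0]}'
python3 -m jog '{"rot":[[0,0,2.2],[0,0,2.2],[0,0,2.2],[0,0,2.2],[0,0,2.2],[0,0,2.2],[0,0,2.2],[0,0,2.2],[0,0,2.2],[0,0,2.2]],"delta_pos":[[18,32,0],[18,32,0],[18,32,0],[18,32,0],[18,32,0],[18,32,0],[18,32,0],[18,32,0],[18,32,0],[18,32,0]],"grip":[0,0,0,0,0,0,0,0,0,0]}'
python3 -m jog '{"rot":[[0,0,0],[0,0,0]],"delta_pos":[[0,0,0],[0,0,0]],"grip":[0,0]}'
```

```text
time_s: 1.13
tcp_pos: [0.3828, -0.2661, 0.3081]
ee_rot: [[-0.743, -0.669, 0.001], [-0.669, 0.743, -0.0], [-0.0, -0.001, -1.0]]
wrist_force: [1.2, 0.1, -1.3]
gripper_width: 0.323
time_s: 1.97
tcp_pos: [0.5629, 0.054, 0.3077]
ee_rot: [[-0.438, -0.899, 0.0], [-0.899, 0.438, 0.0], [-0.0, -0.0, -1.0]]
wrist_force: [-0.2, -1.0, -0.4]
gripper_width: 0.004
time_s: 2.13
tcp_pos: [0.5629, 0.0539, 0.3067]
ee_rot: [[-0.438, -0.899, -0.001], [-0.899, 0.438, -0.0], [0.001, 0.001, -1.0]]
wrist_force: [0.0, -0.5, 0.2]
gripper_width: 0.005
```

```bash
python3 -m jog '{"rot":[[0,0,0],[0,0,0],[0,0,0]],"delta_pos":[[4,1,-15],[2,1,-15],[0,0,0]],"grip":[0,0,0]}'
python3 - <<'E'
from h import *
t=cap('top')['frame'];s=cap('scene')['frame']
a=cv2.resize(t[180:300,190:320],None,fx=3,fy=3);b=cv2.resize(s[120:240,220:350],None,fx=3,fy=3)
cv2.imwrite('pics/c2.png',np.hstack([a,b])[:,:,::-1])
E
```

```text
time_s: 2.38
tcp_pos: [0.5665, 0.0532, 0.2746]
ee_rot: [[-0.442, -0.897, -0.006], [-0.897, 0.442, -0.001], [0.004, 0.005, -1.0]]
wrist_force: [-1.3, -0.9, 0.3]
gripper_width: 0.012
```

View pics/c2.png

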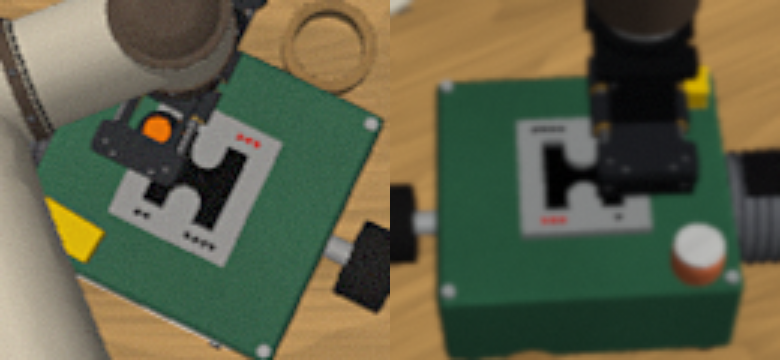

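```bash
python3 - <<'E'
from h import *
s=r.sense();p=np.array(s['tcp_pos']);R=np.array(s['ee_rot']);print(p)
for n,x0,y0,ox in(('top',190,180,0),('scene',220,120,390)):
    c=cap(n)
    for nm,q in(('tip',[0,0,.025]),('bodybase',[0,0,-.045]),('knob',None),('by+',[0,.06,-.045]),('by-',[0,-.06,-.045]),('bx+',[.037,0,-.045]),('bx-',[-.037,0,-.045])):
        w=[.521,.077,.205] if q is None else p+R@q
        u=proj(c,w);print(n,nm,((u-[x0,y0])*3+[ox,0]).round())
c=cap('wrist','w1.png'); print(c['xyz'],(R.T@(np.array(c['xyz'])-p)).round(3))
E
```

```text
[0.56796648 0.05321679 0.27769209]
top tip [185.  79.]
top bodybase [182.  67.]
top knob [160. 137.]
top by+ [149. 132.]
top by- [214.   4.]
top bx+ [222.  87.]
top bx- [142.  48.]
scene tip [633. 157.]
scene bodybase [637. 105.]
scene knob [627. 141.]
scene by+ [631.  47.]
scene by- [643. 166.]
scene bx+ [590. 107.]
scene bx- [684. 103.]
[ 0.53117698 -0.01962816  0.41716046] [ 0.082  0.001 -0.139]
```

View pics/w1.png

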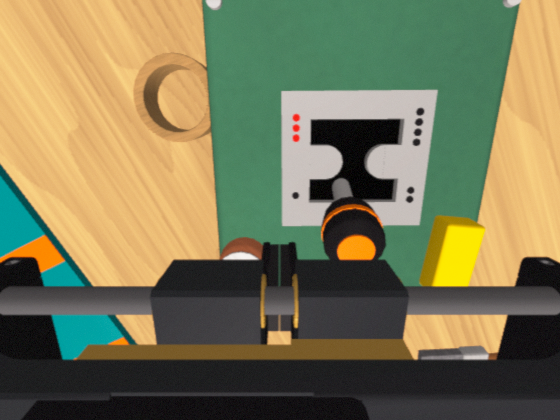

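```bash
python3 -m jog '{"rot":[[0,0,0],[0,0,0],[0,0,0],[0,0,0],[0,0,0]],"delta_pos":[[0,0,-20],[0,0,-20],[0,0,-15],[0,0,0],[0,0,0]],"grip":[0,0,0,0,0]}'
python3 - <<'E'
from h import *
s=r.sense();d=np.array(s['tcp_pos'])-M;print(d@F,d@L,s['tcp_pos']);cap('wrist','w2.png')
E
```

```text
time_s: 3.05
tcp_pos: [0.5685, 0.0539, 0.2231]
ee_rot: [[-0.44, -0.898, 0.0], [-0.898, 0.44, -0.001], [0.0, -0.0, -1.0]]
wrist_force: [0.7, 0.9, -0.3]
gripper_width: 0.004
0.06752603754408709 0.03952350978085282 [0.56853816 0.05394966 0.22305288]
```

View pics/w2.png

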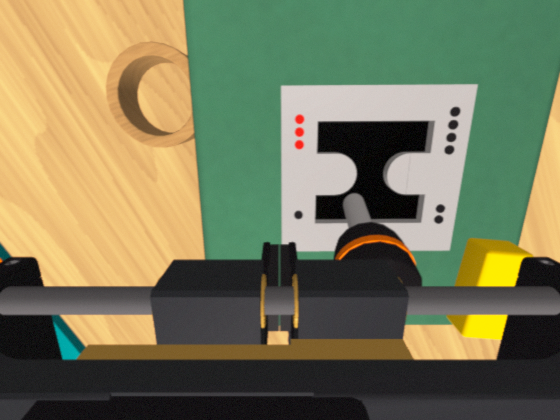

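```bash
cat > st.py <<'E'
from h import *
s=r.sense();d=np.array(s['tcp_pos'])-M;f=np.array(s['wrist_force']);print('tool F,L,z mm',np.round([d@F*1e3,d@L*1e3,s['tcp_pos'][2]*1e3],1),'force FLz',np.round([f@F,f@L,f[2]],1),s['time_s'])
for k in knob(): print(k)
c=cap('wrist','wl.png')
hsv=cv2.cvtColor(c['frame'],cv2.COLOR_RGB2HSV)
E
python3 -m jog '{"rot":[[0,0,0],[0,0,0],[0,0,0],[0,0,0],[0,0,0]],"delta_pos":[[-6,3,0],[-6,3,0],[-6,3,0],[0,0,0],[0,0,0]],"grip":[0,0,0,0,0]}' | grep -E 'force'; python3 st.py
python3 -m jog '{"rot":[[0,0,0],[0,0,0],[0,0,0],[0,0,0]],"delta_pos":[[-5,2.5,0],[-4,2,0],[0,0,0],[0,0,0]],"grip":[0,0,0,0]}' | grep -E 'force'; python3 st.py
```

```text
wrist_force: [0.9, 0.9, 1.2]
tool F,L,z mm [ 47.1  40.2 223.5] force FLz [0.4 1.2 1.2] 3.5167
(np.int32(32), array([-0.194,  0.057]), array([0.5179, 0.0783, 0.2059]))
(np.int32(1), array([-0.593,  0.82 ]), array([0.6343, 0.0728, 0.1491]))
('tri', array([ 0.5588,  0.1178, -0.0041]), np.float64(0.0979), array([10.186, -3.374]))
wrist_force: [3.2, 0.6, 4.9]
tool F,L,z mm [ 37.7  40.5 223.6] force FLz [2.6 1.9 4.9] 4.0
(np.int32(23), array([-0.195,  0.018]), array([0.511 , 0.0819, 0.2062]))
None
```

```bash
python3 -m jog '{"rot":[[0,0,0],[0,0,0],[0,0,0],[0,0,0]],"delta_pos":[[-3,1.5,0],[-2.5,1,0],[0,0,0],[0,0,0]],"grip":[0,0,0,0]}' | grep -E 'force'; python3 st.py
```

```text
wrist_force: [3.2, -0.9, 4.0]
tool F,L,z mm [ 30.9  39.8 222.5] force FLz [3.3 0.6 4. ] 4.4833
(np.int32(25), array([-0.195, -0.016]), array([0.5049, 0.0848, 0.2062]))
None
```

View pics/wl.png

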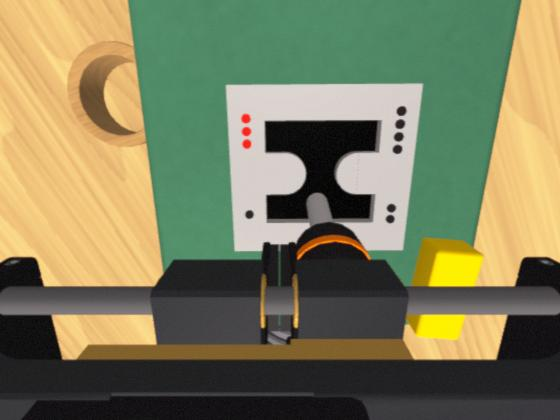

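```bash
python3 -m jog '{"rot":[[0,0,0],[0,0,0],[0,0,0],[0,0,0],[0,0,0],[0,0,0],[0,0,0],[0,0,0],[0,0,0],[0,0,0]],"delta_pos":[[-1.3,0.7,0],[0,0,0],[9,-4.4,0],[9,-4.4,0],[10,20,0],[10,20,0],[-15,7.4,0],[-15,7.4,0],[-15,7.4,0],[0,0,0]],"grip":[0,0,0,0,0,0,0,0,0,0]}' | grep -E 'force'; python3 st.py
```

```text
wrist_force: [-1.0, 0.6, 0.0]
tool F,L,z mm [ -2.7  83.4 220.9] force FLz [-1.2  0.1  0. ] 5.4667
(np.int32(63), array([-0.194,  0.009]), array([0.5093, 0.0826, 0.2062]))
(np.int32(58), array([-0.192, -0.006]), array([0.5064, 0.0836, 0.2063]))
('tri', array([0.5109, 0.086 , 0.2329]), np.float64(0.2319), array([-0.188,  0.007]))
```

View pics/wl.png

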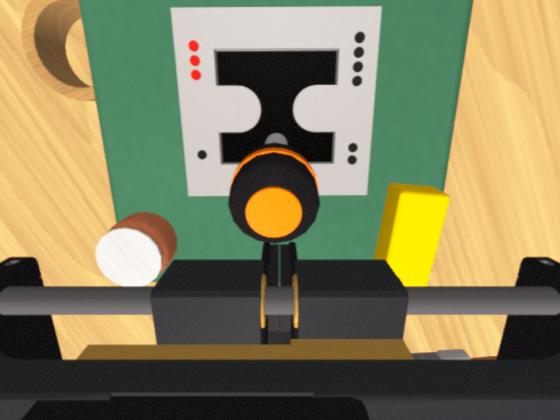

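```bash
python3 -m jog '{"rot":[[0,0,0],[0,0,0],[0,0,0],[0,0,0],[0,0,0],[0,0,0],[0,0,0],[0,0,0],[0,0,0]],"delta_pos":[[2,-1,0],[-3.5,-7.2,0],[-3.5,-7.2,0],[-3.5,-7.2,0],[-3.5,-7.2,0],[-3.5,-7.2,0],[-3.5,-7.2,0],[-3.5,-7.2,0],[0,0,0]],"grip":[0,0,0,0,0,0,0,0,0]}' | grep -E 'force'; python3 st.py
```

```text
wrist_force: [0.6, 2.4, 2.4]
tool F,L,z mm [  2.3  27.3 223.1] force FLz [-0.5  2.4  2.4] 6.3667
(np.int32(19), array([0.043, 0.016]), array([0.4894, 0.039 , 0.2098]))
(np.int32(12), array([0.045, 0.002]), array([0.4868, 0.0398, 0.2098]))
('tri', array([0.489 , 0.0377, 0.2364]), np.float64(0.2317), array([0.044, 0.014]))
```

```bash
python3 -m jog '{"rot":[[0,0,0],[0,0,0],[0,0,0],[0,0,0],[0,0,0],[0,0,0]],"delta_pos":[[-3.5,-7.2,0],[-3.5,-7.2,0],[-3.5,-7.2,0],[-2.6,-5.4,0],[0,0,0],[0,0,0]],"grip":[0,0,0,0,0,0]}' | grep -E 'force'; python3 st.py
python3 -m jog '{"rot":[[0,0,0],[0,0,0],[0,0,0]],"delta_pos":[[-2.2,-4.5,0],[0,0,0],[0,0,0]],"grip":[0,0,0]}' | grep -E 'force'; python3 st.py
```

```text
wrist_force: [1.4, 1.0, 1.3]
tool F,L,z mm [  2.2  -2.4 222.1] force FLz [0.8 1.5 1.3] 7.0167
(np.int32(28), array([0.193, 0.011]), array([0.4753, 0.0125, 0.2063]))
(np.int32(21), array([0.193, 0.003]), array([0.4738, 0.0132, 0.2063]))
('tri', array([0.4735, 0.0085, 0.2311]), np.float64(0.2302), array([0.191, 0.01 ]))
wrist_force: [1.6, 2.4, -2.7]
tool F,L,z mm [  2.2  -6.7 222. ] force FLz [ 0.4  2.8 -2.7] 7.4167
(np.int32(24), array([0.214, 0.009]), array([0.4732, 0.0089, 0.2054]))
(np.int32(23), array([0.211, 0.001]), array([0.472 , 0.0103, 0.2056]))
('tri', array([0.4713, 0.0049, 0.2303]), np.float64(0.2302), array([0.21 , 0.009]))
```

View pics/wl.png

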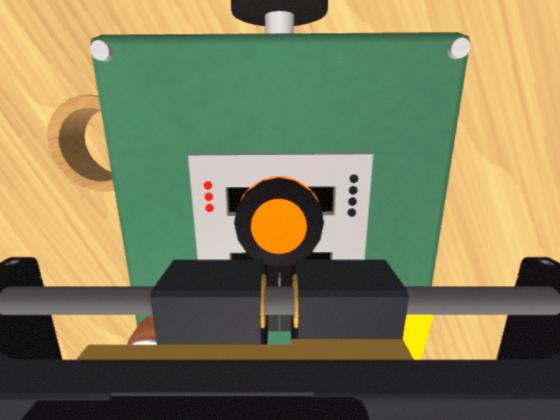

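```bash
python3 -m jog '{"rot":[[0,0,0],[0,0,0],[0,0,0],[0,0,0]],"delta_pos":[[-1.3,-2.7,0],[0,0,0],[3.3,6.8,0],[3.3,6.8,0]],"grip":[0,0,0,0]}' | grep -E 'force'; python3 st.py
python3 -m jog '{"rot":[[0,0,0],[0,0,0],[0,0,0],[0,0,0],[0,0,0],[0,0,0],[0,0,0]],"delta_pos":[[-15.6,7.7,0],[-15.6,7.7,0],[-15.6,7.7,0],[-9.8,-20,0],[-9.8,-20,0],[0,0,0],[0,0,0]],"grip":[0,0,0,0,0,0,0]}' | grep -E 'force'; python3 st.py
```

```text
wrist_force: [0.3, -1.0, -0.2]
tool F,L,z mm [  2.2   5.1 222.8] force FLz [ 0.7 -0.8 -0.2] 7.9
(np.int32(66), array([0.198, 0.011]), array([0.4748, 0.0115, 0.2061]))
(np.int32(53), array([ 0.199, -0.006]), array([0.4718, 0.013 , 0.2061]))
('tri', array([0.4728, 0.0074, 0.2331]), np.float64(0.2324), array([0.195, 0.009]))
wrist_force: [-0.3, -0.6, 0.2]
tool F,L,z mm [-49.9 -39.6 222.9] force FLz [ 0.  -0.7  0.2] 8.6333
None
(np.int32(8), array([0.115, 0.125]), array([0.5028, 0.0162, 0.2071]))
```

```bash
python3 -m jog '{"rot":[[0,0,0],[0,0,0],[0,0,0],[0,0,0],[0,0,0],[0,0,0],[0,0,0],[0,0,0]],"delta_pos":[[7,-3.5,0],[7,-3.5,0],[7,-3.5,0],[7,-3.5,0],[7,-3.4,0],[7,-3.4,0],[7,-3.4,0],[0,0,0]],"grip":[0,0,0,0,0,0,0,0]}' | grep -E 'force'; python3 st.py
python3 -m jog '{"rot":[[0,0,0],[0,0,0],[0,0,0]],"delta_pos":[[4,-2,0],[0,0,0],[0,0,0]],"grip":[0,0,0]}' | grep -E 'force'; python3 st.py
```

```text
wrist_force: [-2.7, -0.7, 1.1]
tool F,L,z mm [  5.6 -39.5 221.7] force FLz [-2.1 -1.8  1.1] 9.45
None
None
wrist_force: [-2.3, -0.6, -1.1]
tool F,L,z mm [  9.  -39.2 222.1] force FLz [-1.8 -1.5 -1.1] 9.85
None
None
```

```bash
for i in 1 2 3; do python3 -m jog '{"rot":[[0,0,0],[0,0,0],[0,0,0]],"delta_pos":[[2.7,-1.3,0],[0,0,0],[0,0,0]],"grip":[0,0,0]}' | grep -E 'force'; done; python3 st.py
```

```text
wrist_force: [-2.9, -0.2, -2.0]
wrist_force: [-3.7, -0.2, -1.7]
wrist_force: [-4.8, 0.1, -2.1]
tool F,L,z mm [ 17.7 -39.2 222. ] force FLz [-4.3 -2.1 -2.1] 10.75
None
None
```

View pics/wl.png

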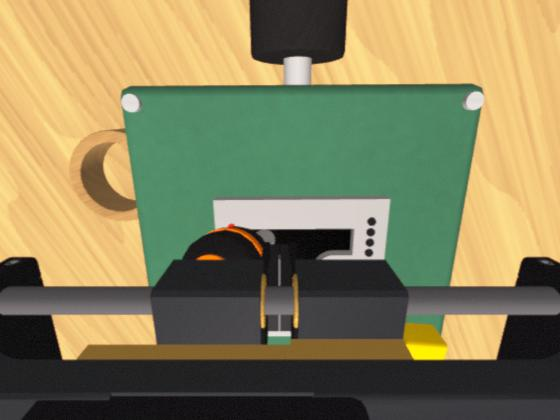

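```bash
for i in 1 2; do python3 -m jog '{"rot":[[0,0,0],[0,0,0],[0,0,0]],"delta_pos":[[2.7,-1.3,0],[0,0,0],[0,0,0]],"grip":[0,0,0]}' | grep -E 'force'; python3 st.py|head -1; done
```

```text
wrist_force: [-10.9, 5.3, 1.3]
tool F,L,z mm [ 18.7 -39.5 221.8] force FLz [-12.1  -0.1   1.3] 11.15
wrist_force: [-17.0, 9.8, 5.8]
tool F,L,z mm [ 19.5 -39.7 221.7] force FLz [-19.6   1.3   5.8] 11.55
```

The force climbs while the tool stops advancing, so the lever is home. Backing off straight and rising.

```bash
python3 -m jog '{"rot":[[0,0,0],[0,0,0],[0,0,0],[0,0,0],[0,0,0],[0,0,0],[0,0,0],[0,0,0],[0,0,0],[0,0,0]],"delta_pos":[[-9,4.4,0],[-9,4.4,0],[-15,7.4,0],[-15,7.4,0],[-10,0,25],[-10,-20,30],[-15,-35,15],[-15,-35,0],[-15,-35,0],[-15,-35,0]],"grip":[0,0,0,0,0,0,0,0,0,0]}'
python3 -m jog '{"rot":[[0,0,0],[0,0,0],[0,0,0],[0,0,0],[0,0,0],[0,0,0]],"delta_pos":[[0,-35,0],[0,-35,0],[0,-35,0],[0,-35,0],[0,0,0],[0,0,0]],"grip":[0,0,0,0,0,0]}'
python3 st.py; python3 - <<'E'
from h import *
t=cap('top')['frame'];s=cap('scene')['frame']
cv2.imwrite('pics/c3.png',np.hstack([cv2.resize(t[150:320,70:340],None,fx=1.45,fy=1.45),cv2.resize(s[100:270,180:450],None,fx=1.45,fy=1.45)])[:,:,::-1])
E
```

```text
time_s: 12.53
tcp_pos: [0.3681, -0.135, 0.2947]
ee_rot: [[-0.439, -0.899, 0.008], [-0.899, 0.439, -0.001], [-0.003, -0.008, -1.0]]
wrist_force: [0.0, -0.8, -0.4]
gripper_width: 0.007
time_s: 13.03
tcp_pos: [0.3681, -0.2757, 0.2933]
ee_rot: [[-0.444, -0.896, 0.003], [-0.896, 0.444, -0.002], [0.001, -0.004, -1.0]]
wrist_force: [0.8, 0.9, 0.2]
gripper_width: 0.005
tool F,L,z mm [  33.2 -344.8  293.3] force FLz [0.3 1.1 0.2] 13.0333
(np.int32(63), array([0.205, 0.237]), array([ 0.5145, -0.0082,  0.2006]))
(np.int32(62), array([0.207, 0.223]), array([ 0.5119, -0.0074,  0.2011]))
('tri', array([ 0.5167, -0.0146,  0.2267]), np.float64(0.232), array([0.203, 0.231]))
```

View pics/c3.png

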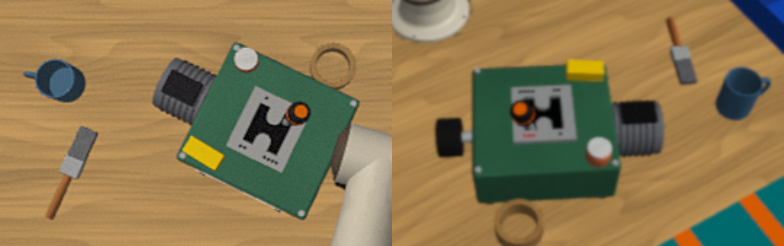

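The lever reads about 0.20 rad right and 0.22 rad forward. Nothing has visibly moved, and the hand is clear.

```bash
python3 -c "
from station import finish_job; print(finish_job())"
```

```text
the job is handed in; nothing more can be done
None
```

The gear lever is in third gear and the job is handed in, at about 13 s of the 54 s allowed. With the fingers shut, I pushed it back to the middle channel, across to the right, then forward until it hit the stop. There the force rose to about 20 N and the fingers stopped advancing.

- **Lever position:** with the hand withdrawn, both cameras put it at about 0.20 rad right and 0.22–0.23 rad forward. The knob looks fully down; the cap's distance from the pivot was 232 mm, unchanged from the start.
- **On the way:** after the sideways push it read 0.198 rad right and about 0 forward (−0.006 to 0.011), so it did not dip towards the fourth slot. During the last push the hand hid the cap from both cameras, so I relied on force and fingertip position.
- **Surroundings:** the wax block, tin, tape roll, mug and brush look unmoved in the last pictures, though I compared them by eye only. The bottle and screwdriver were not in those crops. The hand stayed well above or away from all of them and ended clear, with about 1 N of sensor noise on the wrist.

No check failed. The two cameras disagreed by about 0.015 rad on the forward lean throughout. When the hand partly hid the cap the readings drifted further, so I went by the ones taken with the hand withdrawn.

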